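# Shut and lock the filter cover of a bench-top extraction unit

## Robot

A 6-joint arm with a two-finger parallel gripper is mounted at the origin on the work surface; the furniture and walls round the work are solid. World frame = base frame: x ahead of the robot, y to its left, z up, the work surface at z = 0. Lengths are in m, angles in rad, forces in N, time in s.
With the tool pointing down it reaches from about 0.35 to 0.875 m from the base axis. Payload 15.5 kg.
Tool frame: the origin (TCP) lies on the mounting face of the last link; the fingertips stand 173 mm ahead of it and the grasp point (between the pads) lies robot.hold_point_z ahead of it (robot.hold_point_z is the distance from the TCP to the grasp point, in m); z points along the fingers, y is the direction in which the jaws open and shut (so a half turn about z gives the same grasp; the last joint's range is limited). The gripper opens to 85 mm and grips with 20 to 120 N. Pads are 22 mm wide; open, the fingers measure 114 mm over their backs; the gripper's body (76 mm by 85 mm) begins 54 mm behind the grasp point. The pads swing forward as they close: fully open they stand 13 mm farther back than shut.
Start: joints at [-1.351, 0.494, 1.345, -0, 1.302, -0.096], TCP at [0.194, -0.594, 0.405] pointing down, gripper open.
Joint ranges: [-2.91, 2.91], [-0.82, 2.16], [0.22, 2.67], [-1.22, 4.37], [0.12, 2.79], [-3.08, 3.08]. Speed limits (rad/s): [1.89, 1.89, 2.57, 3.01, 3.01, 3.01].

## Interface

Orientations are given as a unit quaternion [w, x, y, z].
In Python, from cell import robot gives the robot as it stands.
- The arm moves only by the tool jog_arm, never from a script. Its argument "steps" is a list of rows, each an object of numbers: "tx", "ty", "tz": the shift along the tool's x, y, z in mm; "rx", "ry", "rz": the turn, a rotation vector about the tool's x, y, z in rad. A call has 1 to 10 rows; each row shifts and turns the commanded pose from where the row before left it, along the tool's axes as they then stand; what a row does not reach is not made up. A row lasts 1/12 s, in which the tool goes at most 41.7 mm and 7.16 degrees, less where a joint would pass 70% of its speed; a pose out of reach is approached as far as the arm can. A call is refused whole if a number of a shift passes 41.7 or a number of a turn 0.125, either way. A call with a gripper value outside its range is refused whole. "hand" is the opening, from 0 (shut) to 1 (fully open), set as the call begins (left out, the last holds). The fingers move at their own pace and stop on an object; "squeeze" is the grip in N (left out, the last holds). Time passes only in rows, so rows that do not move let the fingers close. It gives the time, the measured TCP pose, the force and the opening at its end, in the units of the state.
- robot.sense(): the state, without advancing time (a new reading comes with each control period).
- robot.camera(name): name is "scene" or "top" or "wrist"; returns a dict with "frame" (480x640x3 uint8, red, green, blue), "K" (3x3 intrinsics, pixels), "rvec" (rotation vector, rad) and "tvec" (3), from world to camera coordinates, as OpenCV has them. Camera axes: x right, y down, z forward; pixel columns grow to the right and rows downward; lengths in m; the calibration is good to about 2 mm. A picture is of the moment at which its call begins. There is no depth.
- robot.finish_job(): hands the job in, once; it reports no verdict.
The state is a dict: "clock": time; "qpos": joint angles; "qd": joint speeds; "joint_torque": joint torques, N m; "ee_pos": TCP position; "eef_rot": TCP orientation; "force": force on the tool from outside, world axes, zero at the start; "wrist_torque": the same for the moment, N m; "grip_width": finger opening in m.
Only numpy, scipy, OpenCV 4.12 (cv2) and the standard library are available. Lean on these libraries where they do the work, as an engineer would, in place of code of your own. Each camera call takes 0.05 s, during which the arm holds its last target. There are 200 camera calls.

## Task

The filter has been changed and the extraction unit's hinged cover still stands open. Push the cover down shut on its foam seal, then with the tips of the fingers in its slot turn each of the two quarter-turn fasteners clockwise to its stop, so that both lock and the cover is drawn down flush. Only push and turn: do not lift the cover further open, and leave the things standing around where they are.

Things in the scene. Friction and masses are not known exactly. Their poses are not given: they have to be found in the camera images.
- filter_unit: white box-shaped extraction unit, fixed, 150 mm deep (x) by 210 mm wide (y) by 80 mm high without its cover. Origin: centre of its underside, on the worktop. x points from its louvred front, which faces the robot, to its back; y to its left; z up. The cover's hinge line is parallel to y at x = +66 mm, z = 80 mm.
- cover (a joint): opening angle of the grey cover, 138 mm from hinge to front edge, 200 mm wide, 22 mm thick (top 102 mm above the worktop when shut). 0 = flush; grows as the front edge rises, limit 1.4. Stiff hinge: stays where left; about 3 N pushes it down. Unlocked it rests on the foam seal at about 0.02 to 0.05; about 11 N presses it flush.
- cover_press (a point): point on the cover's top face between the two fasteners, 101 mm from the hinge line, a good place to push; it moves with the cover. x axis: along the cover towards the hinge; z: out of the cover's top face. The plain strip between the two fastener cups is 46 mm wide.
- fastener_left (a joint): turn of the left (+y) fastener, a bright metal disc with a wide dark slot; grows clockwise from above. 0 = open, slot front to back; 1.571 = stop, locked, slot parallel to the cover's front edge, in line with the ticks. Stays where left. A tongue on it runs under a ramp in the housing from 0.5 to 1.3 and draws the cover down (0.06 to 0.2 N m); it cannot if the cover stands above 0.08 rad.
- fastener_right (a joint): the same for the fastener on the unit's right (-y), also clockwise to lock.
- slot_left (a point): centre of the left fastener's slot, on the slot's floor and the turning axis; turns with the disc. x: along the slot; z: out of the cover. The slot is 30 mm wide, 60 mm long (across the whole disc, ends closed by the cup) and 15 mm deep, its walls flush with the cover's top. Cover shut: 20 mm in front of the unit's origin, 55 mm to its left, 87 mm above the worktop.
- slot_right (a point): the same for the right fastener, 55 mm to the right of the unit's middle.
- reagent_d: white bottle, 68 mm diameter, 155 mm high, standing left of the unit; origin at the centre of its underside. Leave alone.
- cap_dish: round steel dish, 69 mm diameter, 20 mm high, left of the unit and nearer the robot than the bottle; origin at the centre of its underside. Leave alone.
- blue_rack: blue moulded tube rack, 82 x 82 x 46 mm, right of the unit; origin at the centre of its underside. Leave alone.

How it is judged:
On the way:
1. the cover is pushed shut onto its seal (value of joint cover below 0.06 rad), for 0.2 s.
At the end, for the whole second after the job is handed in: Both fasteners are turned clockwise to within 7 degrees of the stop (above 1.45 of 1.571 rad) and hold the cover down flush (below 0.012 rad, about 1.5 mm at its front edge) by themselves (value of joint cover below 0.012 rad and value of joint each of fastener_left, fastener_right above 1.45 rad); the robot touches nothing.
It fails at once if the cover is lifted further open (value of joint cover above 1.1 rad).
It fails at once if a thing standing around is moved by more than 20 mm or lifted (distance of any of reagent_d, cap_dish, blue_rack from where it was at the start of the episode above 0.02 m).
It also fails if it takes over 59 s, if anything falls off the work surface, if the arm or the gripper's body presses on something with over 40 N, if the wrist force passes 120 N, or if a joint passes its speed limit or range.

## Working session

There is one attempt and no reset: what is moved stays moved. The work goes in short steps, Python scripts to look and compute and a tool call to move; the robot and the scene stay as the last step left them, time stands still between calls to the robot, and variables do not carry over. Pictures are saved under pics/ and viewed, about 8 in all and at most 12, crops included, and the job is handed in when it is done.

Besides the shell and the picture viewer there is one more tool, called after "Emit:" in YAML: its name, and indented under it one key for each argument. jog_arm: Moves the arm, as the interface text tells. Its arguments: {"type":"object","properties":{"steps":{"type":"array","items":{"type":"object","properties":{"tx":{"type":"number"},"ty":{"type":"number"},"tz":{"type":"number"},"rx":{"type":"number"},"ry":{"type":"number"},"rz":{"type":"number"}}}},"hand":{"type":"number"},"squeeze":{"type":"number"}},"required":["steps"]}

```bash
mkdir -p pics; python3 - <<'E'
from cell import robot
import cv2,numpy as np
s=robot.sense();print(s, robot.hold_point_z)
ims=[]
for n in ["scene","top"]:
    c=robot.camera(n);cv2.imwrite(f"pics/{n}0.png",c["frame"][:,:,::-1]);print(n,c["K"],c["rvec"],c["tvec"])
    np.savez(f"{n}0.npz",**c)
E
```

```text
{'clock': 0.0, 'qpos': array([-1.35047178e+00,  4.94149376e-01,  1.34613920e+00, -2.05628909e-05,
        1.30245050e+00, -9.55220286e-02]), 'qd': array([-0.00097249, -0.00059617, -0.0008123 ,  0.00072841,  0.0007822 ,
        0.001561  ]), 'joint_torque': array([ 1.52491441e-03, -8.82148576e+01, -3.83849752e+01, -2.11849124e-05,
        1.01648431e-02, -2.57551318e-05]), 'ee_pos': array([ 0.19409241, -0.59394149,  0.40411841]), 'eef_rot': array([-5.71476962e-04,  9.87555420e-01,  1.57270349e-01, -4.56384871e-05]), 'force': array([ 0.09894537,  0.5364223 , -0.27390779]), 'wrist_torque': array([ 0.00061145, -0.01314149,  0.00481945]), 'grip_width': 0.08549195686566849} 0.1547
scene [[617.12200545   0.         317.3161995 ]
 [  0.         617.12200545 247.95288669]
 [  0.           0.           1.        ]] [ 1.9739901  -0.6555716   0.40939456] [-0.37568077  0.15992346  1.12485977]
top [[443.50886654   0.         318.41892015]
 [  0.         443.50886654 235.28630267]
 [  0.           0.           1.        ]] [ 2.17097147 -2.20309714  0.08077833] [-0.03900962  0.44917792  1.0060488 ]
```

View pics/top0.png

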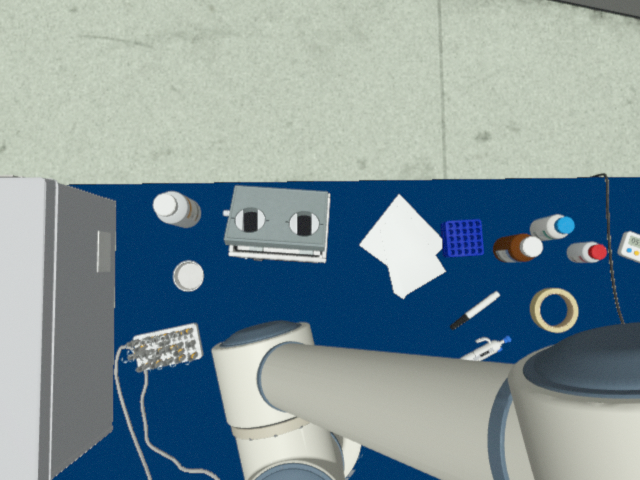

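View pics/scene0.png

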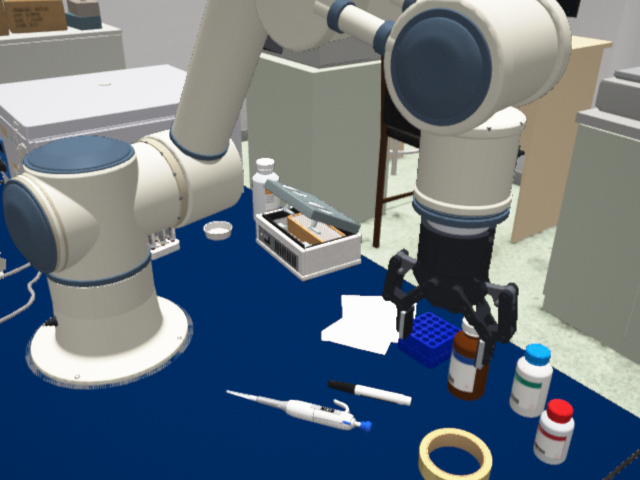

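The top view shows the unit at about (278,222), with the fasteners at (251,220) and (304,224). The bottle is at (175,208), the dish at (188,276) and the rack at (463,238). The scene view shows the unit at about (307,240) with its cover roughly half open. I'll enlarge both.

```bash
python3 - <<'E'
import cv2,numpy as np
a=cv2.imread("pics/top0.png")[175:275,215:345];b=cv2.imread("pics/scene0.png")[170:280,245:370]
a=cv2.resize(a,(780,600),interpolation=cv2.INTER_CUBIC)[:, :]
b=cv2.resize(b,None,fx=6,fy=6,interpolation=cv2.INTER_CUBIC)
a2=cv2.resize(a,None,fx=.5,fy=.5);b2=cv2.resize(b,(400,352))
cv2.imwrite("pics/topc.png",a);cv2.imwrite("pics/scc.png",b[:600])
for n in("top","scene"):
    d=np.load(n+"0.npz");R=cv2.Rodrigues(d["rvec"])[0];print(n,"cam at",-R.T@d["tvec"],R.round(2).tolist())
E
```

```text
top cam at [ 0.37656979 -0.04169188  1.03531334] [[-0.01, -1.0, 0.0], [-1.0, 0.01, -0.07], [0.07, -0.0, -1.0]]
scene cam at [-0.26115157 -0.9575432   0.66852967] [[0.8, -0.6, 0.01], [-0.27, -0.38, -0.89], [0.54, 0.7, -0.47]]
```

View pics/topc.png

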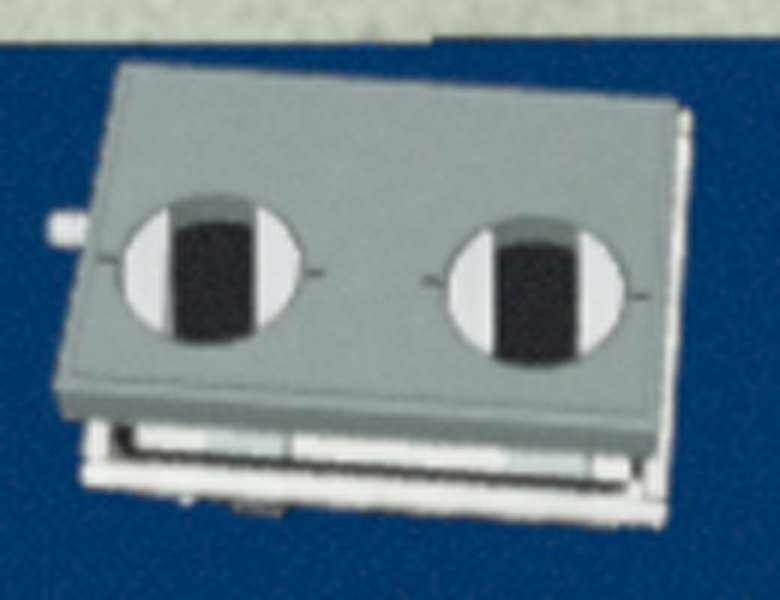

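View pics/scc.png

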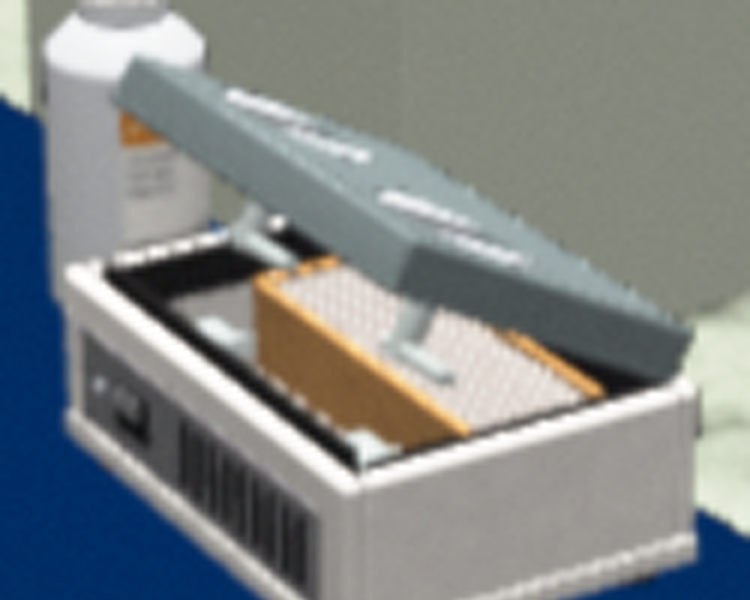

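```bash
cat > fit.py <<'E'
import cv2,numpy as np
from scipy.optimize import least_squares
cam={n:np.load(n+"0.npz") for n in("top","scene")}
def cov(d,y,h,t): return [66-d*np.cos(t)+h*np.sin(t),y,80+d*np.sin(t)+h*np.cos(t)]
def world(p,P):
    x,y,a=p[:3];P=np.array(P)/1000;c,s=np.cos(a),np.sin(a)
    return np.array([x+c*P[0]-s*P[1],y+s*P[0]+c*P[1],P[2]])
def proj(n,W):
    c=cam[n];return cv2.projectPoints(np.array([W]),c["rvec"],c["tvec"],c["K"],None)[0].ravel()
C=lambda d,y,h:(lambda t:cov(d,y,h,t)); F=lambda *P:(lambda t:list(P))
obs=[("top",C(86,55,22),211,269),("top",C(86,-55,22),536,291),("top",C(138,100,22),57,388),("top",C(138,-100,22),655,420),
("top",C(0,100,22),120,65),("top",C(0,-100,22),685,101),("top",C(138,-100,0),655,452),
("scene",C(138,100,22),137,60),("scene",C(138,-100,22),412,250),("scene",C(138,-100,0),400,297),("scene",C(138,100,0),118,97),("scene",C(0,-100,22),690,330),
("scene",F(-75,105,80),68,272),("scene",F(-75,-105,80),362,490),("scene",F(75,-105,80),692,385)]
off={"top":(215,175),"scene":(245,170)}
def res(p):
    return np.concatenate([proj(n,world(p,f(p[3])))-(np.array([u,v])/6-.42+off[n]) for n,f,u,v in obs])
if __name__=="__main__":
    r=least_squares(res,[.45,.05,0,.5],loss="soft_l1");np.save("p.npy",r.x)
    print(r.x,r.fun.reshape(-1,2).round(1).tolist())
    p=r.x
    for n,P in dict(L=(-20,55,87),R=(-20,-55,87),origin=(0,0,0),press0=(-35,0,102)).items(): print(n,world(p,P).round(4))
    print("press",world(p,cov(101,0,22,p[3])),"axis x",world(p,(1,0,0)))
    # others by ray/plane
    for nm,u,v,z in [("bottle top",167,203,.155),("dish",188,276,.02),("rack",463,238,.046)]:
        c=cam["top"];R=cv2.Rodrigues(c["rvec"])[0];o=-R.T@c["tvec"];d=R.T@np.linalg.inv(c["K"])@[u,v,1];print(nm,(o+d*(z-o[2])/d[2]).round(3))
E
python3 fit.py
```

```text
[ 0.47070032  0.03818925 -0.07886052  0.48465984] [[0.3, -0.5], [0.3, -0.7], [-0.4, 0.1], [1.4, 1.3], [-0.0, -1.3], [-0.6, -1.3], [0.9, 1.5], [-1.1, -1.7], [0.8, -2.0], [-1.5, 0.1], [-1.7, 1.2], [2.5, -0.0], [-0.8, -0.9], [-1.9, -0.4], [2.7, -0.0]]
L [0.4551 0.0946 0.087 ]
R [ 0.4464 -0.0151  0.087 ]
origin [0.4707 0.0382 0.    ]
press0 [0.4358 0.0409 0.102 ]
press [0.45762287 0.03922269 0.14652298] axis x [0.47169721 0.03811047 0.        ]
bottle top [0.508 0.257 0.155]
dish [0.36  0.253 0.02 ]
rack [ 0.436 -0.369  0.046]
```

The unit is at about (0.471, 0.038), yaw -0.079, with the cover at about 0.48 rad. I'll move over the press point, staying high, with the fingers shut.

Emit:
jog_arm:
  hand: 0
  steps:
    - {"tx": 21.8, "ty": -26.3}
    - {"tx": 21.8, "ty": -26.3}
    - {"tx": 21.8, "ty": -26.3}
    - {"tx": 21.8, "ty": -26.3}
    - {"tx": 21.8, "ty": -26.3}
    - {"tx": 21.8, "ty": -26.3}
    - {"tx": 21.8, "ty": -26.3}
    - {"tx": 21.8, "ty": -26.3}
    - {"tx": 21.8, "ty": -26.3}
    - {"tx": 21.8, "ty": -26.3}

```text
$.steps[0]: bad value
```

Emit:
jog_arm:
  steps:
    - {"tx": 21.8, "ty": -26.3}
    - {"tx": 21.8, "ty": -26.3}
    - {"tx": 21.8, "ty": -26.3}
    - {"tx": 21.8, "ty": -26.3}
    - {"tx": 21.8, "ty": -26.3}
    - {"tx": 21.8, "ty": -26.3}
    - {"tx": 21.8, "ty": -26.3}
    - {"tx": 21.8, "ty": -26.3}
    - {"tx": 21.8, "ty": -26.3}
    - {"tx": 21.8, "ty": -26.3}

```text
$.steps[0]: bad value
```

Emit:
jog_arm:
  steps:
    - {"rz": -0.118}
    - {"rz": -0.118}
    - {"rz": -0.118}
    - {"rz": -0.118}
    - {"rz": -0.118}
    - {"rz": -0.118}
    - {"rz": -0.118}
    - {"rz": -0.118}
    - {"rz": -0.118}
    - {"rz": -0.114}

```text
$.steps[0]: bad value
```

```bash
cat > plan.py <<'E'
import sys,numpy as np
from cell import robot
from scipy.spatial.transform import Rotation as Ro
def state():
    s=robot.sense();q=s["eef_rot"];R=Ro.from_quat([q[1],q[2],q[3],q[0]])
    return s,R
def show(x,y,z,psi):
    "tips target (173 ahead), heading psi of tool x; total shift in tool axes (mm) and turn"
    s,R=state();t=s["ee_pos"]+R.as_matrix()@[0,0,.173]
    W=Ro.from_matrix(np.c_[[np.cos(psi),np.sin(psi),0],[np.sin(psi),-np.cos(psi),0],[0,0,-1]])
    X=R.as_matrix()[:,0]
    print("t",round(s["clock"],2),"tip",t.round(4),"psi",round(np.arctan2(X[1],X[0]),4),"F",s["force"].round(1),"M",s["wrist_torque"].round(2),"w",round(s["grip_width"],4),"q6",s["qpos"][5].round(2))
    tcp=np.array([x,y,z+.173])
    print("shift tool mm",(R.inv().apply(tcp-s["ee_pos"])*1000).round(1),"turn",(R.inv()*W).as_rotvec().round(4))
if __name__=="__main__": show(*map(float,sys.argv[1:]))
E
python3 plan.py .445 .040 .18 1.492
```

```text
t 0.1 tip [ 0.194  -0.5938  0.2311] psi 0.3158 F [ 0.1  0.4 -1. ] M [ 0.   -0.02 -0.03] w 0.0857 q6 -0.1
shift tool mm [ 435.4 -524.6   51.8] turn [-9.0000e-04 -7.0000e-04 -1.1762e+00]
```

The calls were refused, most likely because each row needs all six numbers. I'll resend with full rows.

Emit:
jog_arm:
  hand: 0
  steps:
    - {"tx": 21.8, "ty": -26.3, "tz": 0, "rx": 0, "ry": 0, "rz": 0}
    - {"tx": 21.8, "ty": -26.3, "tz": 0, "rx": 0, "ry": 0, "rz": 0}
    - {"tx": 21.8, "ty": -26.3, "tz": 0, "rx": 0, "ry": 0, "rz": 0}
    - {"tx": 21.8, "ty": -26.3, "tz": 0, "rx": 0, "ry": 0, "rz": 0}
    - {"tx": 21.8, "ty": -26.3, "tz": 0, "rx": 0, "ry": 0, "rz": 0}
    - {"tx": 21.8, "ty": -26.3, "tz": 0, "rx": 0, "ry": 0, "rz": 0}
    - {"tx": 21.8, "ty": -26.3, "tz": 0, "rx": 0, "ry": 0, "rz": 0}
    - {"tx": 21.8, "ty": -26.3, "tz": 0, "rx": 0, "ry": 0, "rz": 0}
    - {"tx": 21.8, "ty": -26.3, "tz": 0, "rx": 0, "ry": 0, "rz": 0}
    - {"tx": 21.8, "ty": -26.3, "tz": 0, "rx": 0, "ry": 0, "rz": 0}

```text
clock: 0.93
ee_pos: [0.3198, -0.2748, 0.4046]
eef_rot: [-0.0, 0.988, 0.157, -0.0]
force: [0.6, 0.8, 0.0]
grip_width: -0.0003
```

Emit:
jog_arm:
  steps:
    - {"tx": 21.8, "ty": -26.3, "tz": 0, "rx": 0, "ry": 0, "rz": 0}
    - {"tx": 21.8, "ty": -26.3, "tz": 0, "rx": 0, "ry": 0, "rz": 0}
    - {"tx": 21.8, "ty": -26.3, "tz": 0, "rx": 0, "ry": 0, "rz": 0}
    - {"tx": 21.8, "ty": -26.3, "tz": 0, "rx": 0, "ry": 0, "rz": 0}
    - {"tx": 21.8, "ty": -26.3, "tz": 0, "rx": 0, "ry": 0, "rz": 0}
    - {"tx": 21.8, "ty": -26.3, "tz": 0, "rx": 0, "ry": 0, "rz": 0}
    - {"tx": 21.8, "ty": -26.3, "tz": 0, "rx": 0, "ry": 0, "rz": 0}
    - {"tx": 21.8, "ty": -26.3, "tz": 0, "rx": 0, "ry": 0, "rz": 0}
    - {"tx": 21.8, "ty": -26.3, "tz": 0, "rx": 0, "ry": 0, "rz": 0}
    - {"tx": 21.8, "ty": -26.3, "tz": 0, "rx": 0, "ry": 0, "rz": 0}

```text
clock: 1.77
ee_pos: [0.4454, 0.0431, 0.4046]
eef_rot: [0.0, 0.988, 0.157, -0.0]
force: [0.5, -1.5, 0.2]
grip_width: 0.0002
```

Emit:
jog_arm:
  steps:
    - {"tx": 0, "ty": 0, "tz": 0, "rx": 0, "ry": 0, "rz": -0.118}
    - {"tx": 0, "ty": 0, "tz": 0, "rx": 0, "ry": 0, "rz": -0.118}
    - {"tx": 0, "ty": 0, "tz": 0, "rx": 0, "ry": 0, "rz": -0.118}
    - {"tx": 0, "ty": 0, "tz": 0, "rx": 0, "ry": 0, "rz": -0.118}
    - {"tx": 0, "ty": 0, "tz": 0, "rx": 0, "ry": 0, "rz": -0.118}
    - {"tx": 0, "ty": 0, "tz": 0, "rx": 0, "ry": 0, "rz": -0.118}
    - {"tx": 0, "ty": 0, "tz": 0, "rx": 0, "ry": 0, "rz": -0.118}
    - {"tx": 0, "ty": 0, "tz": 0, "rx": 0, "ry": 0, "rz": -0.118}
    - {"tx": 0, "ty": 0, "tz": 0, "rx": 0, "ry": 0, "rz": -0.118}
    - {"tx": 0, "ty": 0, "tz": 0, "rx": 0, "ry": 0, "rz": -0.114}

```text
clock: 2.6
ee_pos: [0.4451, 0.0413, 0.4045]
eef_rot: [-0.0, 0.732, 0.681, -0.0]
force: [0.5, 0.9, 0.2]
grip_width: 0.0001
```

```bash
python3 plan.py .445 .040 .17 1.492; python3 - <<'E'
from cell import robot
import cv2,numpy as np
c=robot.camera("wrist");cv2.imwrite("pics/wrist1.png",c["frame"][:,:,::-1]);np.savez("wrist1.npz",**c)
E
```

```text
t 2.6 tip [0.445  0.0413 0.2315] psi 1.4977 F [0.5 0.9 0.2] M [ 0.02 -0.03  0.02] w 0.0001 q6 0.03
shift tool mm [-1.3  0.1 61.5] turn [-0.0005  0.      0.0057]
```

View pics/wrist1.png

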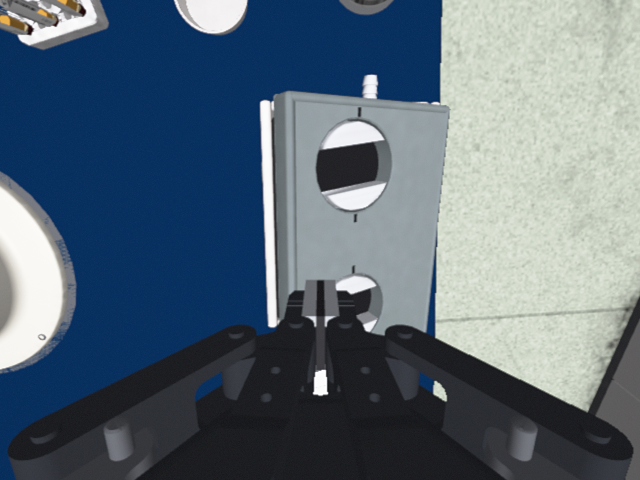

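The wrist view shows the left disc at about (354,165) and the right disc near (357,300), with the shut fingers at (320,285) in front because of parallax. I'll check the fit against this view.

```bash
cat > chk.py <<'E'
from fit import *
cam["wrist"]=np.load("wrist1.npz")
R=cv2.Rodrigues(cam["wrist"]["rvec"])[0];print("cam",-R.T@cam["wrist"]["tvec"])
p=np.load("p.npy")
for f in [(86,55,22),(138,100,22),(0,100,22)]: print(f,proj("wrist",world(p,cov(*f,p[3]))).round(1))
print("tip",proj("wrist",[.445,.0413,.2315]))
# refit incl. wrist obs
W=[("wrist",C(86,55,22),354,165.5),("wrist",C(138,100,22),291,93),("wrist",C(0,100,22),447.5,107)]
def res2(p): return np.concatenate([res(p)]+[(proj(n,world(p,f(p[3])))-[u,v])*.7 for n,f,u,v in W])
r=least_squares(res2,p,loss="soft_l1");p=r.x;np.save("p2.npy",p);print(p,r.fun.reshape(-1,2).round(1).tolist())
for n,P in dict(L=(-20,55,87),R=(-20,-55,87),press0=(-35,0,102)).items(): print(n,world(p,P).round(4))
E
python3 chk.py
```

```text
cam [0.4489313  0.10958507 0.37494148]
(86, 55, 22) [359.4 168.5]
(138, 100, 22) [288.4  92.3]
(0, 100, 22) [454.1 106.2]
tip [322.25970983 297.71028036]
[ 0.46944634  0.03808787 -0.0776036   0.493717  ] [[0.4, -0.2], [0.3, -0.4], [-0.4, 0.4], [1.5, 1.4], [-0.0, -0.7], [-0.5, -0.9], [1.0, 1.7], [-1.3, -2.0], [0.8, -2.4], [-1.7, -0.3], [-2.0, 0.8], [2.2, 0.1], [-1.3, -0.7], [-2.3, -0.2], [2.3, 0.1], [3.0, 2.3], [-2.7, -0.3], [3.5, -0.5]]
L [0.4538 0.0945 0.087 ]
R [ 0.4452 -0.0152  0.087 ]
press0 [0.4346 0.0408 0.102 ]
```

Emit:
jog_arm:
  steps:
    - {"tx": -1, "ty": 0, "tz": 25, "rx": 0, "ry": 0, "rz": 0}
    - {"tx": 0, "ty": 0, "tz": 25, "rx": 0, "ry": 0, "rz": 0}
    - {"tx": 0, "ty": 0, "tz": 10, "rx": 0, "ry": 0, "rz": 0}
    - {"tx": 0, "ty": 0, "tz": 6, "rx": 0, "ry": 0, "rz": 0}
    - {"tx": 0, "ty": 0, "tz": 6, "rx": 0, "ry": 0, "rz": 0}
    - {"tx": 0, "ty": 0, "tz": 6, "rx": 0, "ry": 0, "rz": 0}
    - {"tx": 0, "ty": 0, "tz": 6, "rx": 0, "ry": 0, "rz": 0}
    - {"tx": 0, "ty": 0, "tz": 6, "rx": 0, "ry": 0, "rz": 0}
    - {"tx": 0, "ty": 0, "tz": 6, "rx": 0, "ry": 0, "rz": 0}

```text
clock: 3.4
ee_pos: [0.4452, 0.0403, 0.3085]
eef_rot: [0.0, 0.735, 0.679, 0.0]
force: [-1.2, -0.4, 0.5]
grip_width: -0.0003
```

Emit:
jog_arm:
  steps:
    - {"tx": 0, "ty": 0, "tz": 6, "rx": 0, "ry": 0, "rz": 0}
    - {"tx": 0, "ty": 0, "tz": 6, "rx": 0, "ry": 0, "rz": 0}
    - {"tx": 0, "ty": 0, "tz": 6, "rx": 0, "ry": 0, "rz": 0}
    - {"tx": 0, "ty": 0, "tz": 5, "rx": 0, "ry": 0, "rz": 0}
    - {"tx": 0, "ty": 0, "tz": 3, "rx": 0, "ry": 0, "rz": 0}

```text
clock: 3.82
ee_pos: [0.445, 0.0403, 0.282]
eef_rot: [-0.0, 0.734, 0.679, -0.0]
force: [-1.3, -0.6, 1.3]
grip_width: 0.0002
```

Emit:
jog_arm:
  steps:
    - {"tx": 0, "ty": 0, "tz": 2, "rx": 0, "ry": 0, "rz": 0}
    - {"tx": 0, "ty": 0, "tz": 2, "rx": 0, "ry": 0, "rz": 0}
    - {"tx": 0, "ty": 0, "tz": 1, "rx": 0, "ry": 0, "rz": 0}
    - {"tx": 0, "ty": 0, "tz": 0, "rx": 0, "ry": 0, "rz": 0}

```text
clock: 4.15
ee_pos: [0.4448, 0.0403, 0.2776]
eef_rot: [-0.0, 0.734, 0.679, -0.0]
force: [-1.3, 0.4, 1.9]
grip_width: 0.0003
```

Emit:
jog_arm:
  steps:
    - {"tx": 0, "ty": 0, "tz": 1, "rx": 0, "ry": 0, "rz": 0}
    - {"tx": 0, "ty": 0, "tz": 1, "rx": 0, "ry": 0, "rz": 0}
    - {"tx": 0, "ty": 0, "tz": 0, "rx": 0, "ry": 0, "rz": 0}
    - {"tx": 0, "ty": 0, "tz": 0, "rx": 0, "ry": 0, "rz": 0}

```text
clock: 4.48
ee_pos: [0.4447, 0.0404, 0.2758]
eef_rot: [-0.0, 0.734, 0.679, -0.0]
force: [-5.6, -0.0, 7.6]
grip_width: -0.0001
```

Contact force has risen to 7.6 N at tip z 0.103, so the cover is on the seal. I'll press 1 mm more, retract, set the fingers to about 24 mm, and look.

Emit:
jog_arm:
  steps:
    - {"tx": 0, "ty": 0, "tz": 1, "rx": 0, "ry": 0, "rz": 0}
    - {"tx": 0, "ty": 0, "tz": 0, "rx": 0, "ry": 0, "rz": 0}
    - {"tx": 0, "ty": 0, "tz": 0, "rx": 0, "ry": 0, "rz": 0}

```text
clock: 4.73
ee_pos: [0.4446, 0.0404, 0.2752]
eef_rot: [-0.0, 0.734, 0.679, -0.0]
force: [-8.3, -0.2, 21.3]
grip_width: -0.0002
```

Emit:
jog_arm:
  steps:
    - {"tx": 0, "ty": 0, "tz": -10, "rx": 0, "ry": 0, "rz": 0}
    - {"tx": 0, "ty": 0, "tz": -30, "rx": 0, "ry": 0, "rz": 0}
    - {"tx": 0, "ty": 0, "tz": -30, "rx": 0, "ry": 0, "rz": 0}
    - {"tx": 0, "ty": 0, "tz": -20, "rx": 0, "ry": 0, "rz": 0}

```text
clock: 5.07
ee_pos: [0.4454, 0.0403, 0.367]
eef_rot: [0.001, 0.734, 0.679, 0.001]
force: [1.6, -0.2, -0.1]
grip_width: -0.0001
```

Emit:
jog_arm:
  hand: 0.28
  steps:
    - {"tx": -25, "ty": 0, "tz": 0, "rx": 0, "ry": 0, "rz": 0}
    - {"tx": -25, "ty": 0, "tz": 0, "rx": 0, "ry": 0, "rz": 0}
    - {"tx": 0, "ty": 0, "tz": 0, "rx": 0, "ry": 0, "rz": 0}
    - {"tx": 0, "ty": 0, "tz": 0, "rx": 0, "ry": 0, "rz": 0}

```text
clock: 5.4
ee_pos: [0.4412, -0.0103, 0.3649]
eef_rot: [0.0, 0.735, 0.678, 0.0]
force: [0.0, 1.1, -0.7]
grip_width: 0.0242
```

```bash
python3 plan.py .4452 -.0152 .115 1.493; python3 - <<'E'
from cell import robot
import cv2,numpy as np
c=robot.camera("wrist");cv2.imwrite("pics/wrist2.png",c["frame"][:,:,::-1]);np.savez("wrist2.npz",**c)
from fit import *
cam["wrist"]=c;p=np.load("p2.npy")
for t in(0,.04):
  for f in [(86,55,22),(86,-55,22),(138,100,22),(0,100,22),(138,-100,22)]: print(t,f,proj("wrist",world(p,cov(*f,t))).round(1))
E
```

```text
t 5.4 tip [ 0.4413 -0.0103  0.1919] psi 1.4898 F [ 0.   1.1 -0.7] M [-0.03  0.    0.02] w 0.0242 q6 -0.08
shift tool mm [-4.5  4.3 76.9] turn [ 0.0008  0.     -0.0032]
0 (86, 55, 22) [327.2  86.8]
0 (86, -55, 22) [327.  249.8]
0 (138, 100, 22) [241.8   6.8]
0 (0, 100, 22) [468.6   5.8]
0 (138, -100, 22) [259.4 306. ]
0.04 (86, 55, 22) [328.8  85.9]
0.04 (86, -55, 22) [328.5 251.2]
0.04 (138, 100, 22) [241.4   3. ]
0.04 (0, 100, 22) [470.1   5.8]
0.04 (138, -100, 22) [259.5 309.3]
```

View pics/wrist2.png

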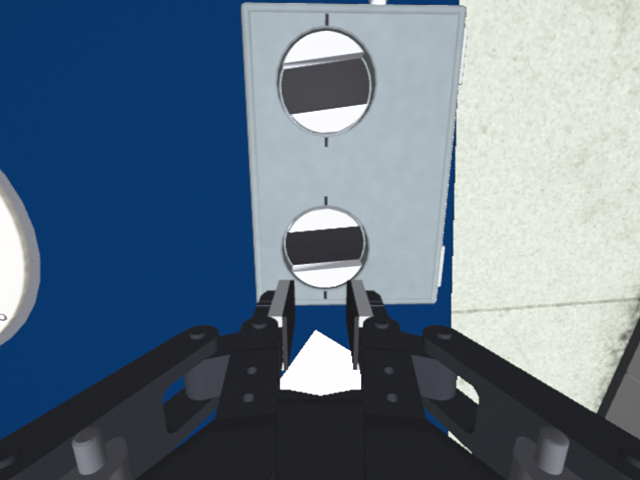

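The cover is shut. The discs are at (326,81) and (326,248), 1–3 mm from the prediction. The slots look turned a few degrees counter-clockwise, so I'll measure their true centres and angles.

```bash
python3 - <<'E'
import cv2,numpy as np
from fit import *
c=np.load("wrist2.npz");R=cv2.Rodrigues(c["rvec"])[0];o=-R.T@c["tvec"];K=np.linalg.inv(c["K"])
g=cv2.cvtColor(c["frame"],cv2.COLOR_RGB2GRAY);print("cam",o)
def pl(u,v,z=.105):
    d=R.T@K@np.array([u,v,1.]);return (o+d*(z-o[2])/d[2])[:2]
for nm,(u0,u1,v0,v1) in dict(L=(262,392,25,137),R=(275,378,203,292)).items():
    m=((g[v0:v1,u0:u1]<95)*255).astype(np.uint8);m=cv2.morphologyEx(m,cv2.MORPH_OPEN,np.ones((7,7)))
    cs=max(cv2.findContours(m,0,2)[0],key=cv2.contourArea)[:,0]+[u0,v0]
    P=np.array([pl(u,v,.087) for u,v in cs]).astype(np.float32)
    b=cv2.minAreaRect(P*1000);print(nm,"slot floor rect",b)
    # disc outline: bright pixels + dark pixels hull
    m=(((g[v0:v1,u0:u1]>225)|(g[v0:v1,u0:u1]<95))*255).astype(np.uint8);m=cv2.morphologyEx(m,cv2.MORPH_OPEN,np.ones((5,5)))
    pts=cv2.findNonZero(m)[:,0]+[u0,v0];h=cv2.convexHull(pts.astype(np.int32))[:,0]
    Q=np.array([pl(u,v,.1045) for u,v in h]).astype(np.float32)*1000;print("  disc",cv2.fitEllipse(Q))
for u,v in [(326,20),(326,141),(326,200),(326,295)]: print("tick",pl(u,v).round(4))
E
```

```text
cam [0.4456362  0.05791018 0.33532389]
L slot floor rect ((452.6539001464844, 97.46481323242188), (59.51926803588867, 28.575170516967773), 2.7384297847747803)
  disc ((452.5278015136719, 96.12085723876953), (56.02224349975586, 59.55155563354492), 3.9369475841522217)
R slot floor rect ((443.2427673339844, -16.321025848388672), (59.544532775878906, 26.10593605041504), 0.5760791897773743)
  disc ((441.3513488769531, -22.100046157836914), (60.81713104248047, 77.9722900390625), 165.97927856445312)
tick [0.4558 0.1312]
tick [0.4503 0.0611]
tick [0.4473 0.0219]
tick [ 0.4417 -0.0497]
```

```bash
python3 plan.py .4448 -.0143 .115 1.581
```

```text
t 5.45 tip [ 0.4413 -0.0097  0.1917] psi 1.4905 F [1.1 0.4 0.8] M [-0.04 -0.02 -0.02] w 0.024 q6 -0.08
shift tool mm [-4.3  3.9 76.7] turn [ 0.0004 -0.0001 -0.0905]
```

Emit:
jog_arm:
  hand: 0.2
  steps:
    - {"tx": -4.3, "ty": 3.9, "tz": 0, "rx": 0, "ry": 0, "rz": 0}
    - {"tx": 0, "ty": 0, "tz": 20, "rx": 0, "ry": 0, "rz": -0.09}
    - {"tx": 0, "ty": 0, "tz": 25, "rx": 0, "ry": 0, "rz": 0}
    - {"tx": 0, "ty": 0, "tz": 20, "rx": 0, "ry": 0, "rz": 0}
    - {"tx": 0, "ty": 0, "tz": 10, "rx": 0, "ry": 0, "rz": 0}
    - {"tx": 0, "ty": 0, "tz": 0, "rx": 0, "ry": 0, "rz": 0}

```text
clock: 5.95
ee_pos: [0.4445, -0.0137, 0.2878]
eef_rot: [-0.001, 0.703, 0.711, -0.001]
force: [-0.3, 0.9, -0.8]
grip_width: 0.017
```

```bash
python3 plan.py .4448 -.0143 .094 1.581; python3 - <<'E'
from cell import robot
import cv2,numpy as np
c=robot.camera("wrist");cv2.imwrite("pics/wrist3.png",c["frame"][:,:,::-1]);np.savez("wrist3.npz",**c)
E
```

```text
t 5.95 tip [ 0.4439 -0.0135  0.1148] psi 1.5827 F [-0.3  0.9 -0.8] M [0.04 0.04 0.02] w 0.017 q6 -0.18
shift tool mm [-0.7  0.4 20.8] turn [-0.0034 -0.0007  0.0017]
```

View pics/wrist3.png

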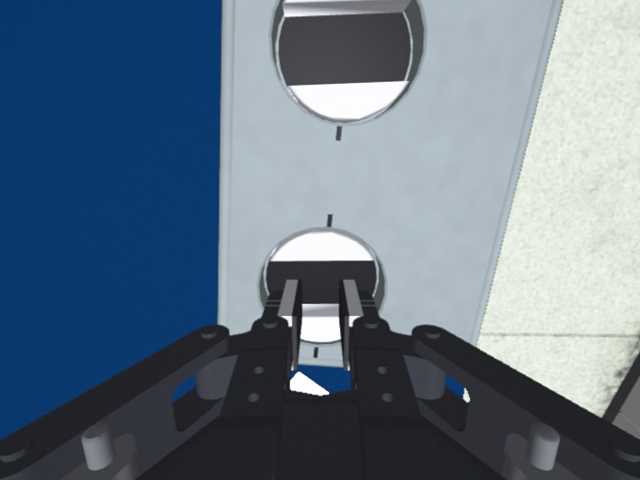

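The fingers are centred over the right disc (261–384 px) and parallel to its slot. I'll insert them.

Emit:
jog_arm:
  steps:
    - {"tx": -0.7, "ty": 0.5, "tz": 4, "rx": 0, "ry": 0, "rz": 0}
    - {"tx": 0, "ty": 0, "tz": 4, "rx": 0, "ry": 0, "rz": 0}
    - {"tx": 0, "ty": 0, "tz": 4, "rx": 0, "ry": 0, "rz": 0}
    - {"tx": 0, "ty": 0, "tz": 4, "rx": 0, "ry": 0, "rz": 0}
    - {"tx": 0, "ty": 0, "tz": 4, "rx": 0, "ry": 0, "rz": 0}
    - {"tx": 0, "ty": 0, "tz": 0, "rx": 0, "ry": 0, "rz": 0}

```text
clock: 6.5
ee_pos: [0.4451, -0.0148, 0.2691]
eef_rot: [-0.0, 0.703, 0.711, -0.0]
force: [-0.2, -0.2, 0.1]
grip_width: 0.0168
```

```bash
python3 plan.py .4448 -.0143 .094 1.581
```

```text
t 6.5 tip [ 0.4449 -0.0148  0.0961] psi 1.5818 F [-0.2 -0.2  0.1] M [ 0.03  0.04 -0.04] w 0.0168 q6 -0.18
shift tool mm [ 0.5 -0.3  2.1] turn [-0.0007 -0.0001  0.0008]
```

Emit:
jog_arm:
  steps:
    - {"tx": 0.4, "ty": 0, "tz": 2, "rx": 0, "ry": 0, "rz": 0.06}
    - {"tx": 0, "ty": 0, "tz": 0, "rx": 0, "ry": 0, "rz": 0.08}
    - {"tx": 0, "ty": 0, "tz": 0, "rx": 0, "ry": 0, "rz": 0.08}
    - {"tx": 0, "ty": 0, "tz": 0, "rx": 0, "ry": 0, "rz": 0.08}
    - {"tx": 0, "ty": 0, "tz": 0, "rx": 0, "ry": 0, "rz": 0.08}
    - {"tx": 0, "ty": 0, "tz": 0, "rx": 0, "ry": 0, "rz": 0.08}
    - {"tx": 0, "ty": 0, "tz": 0, "rx": 0, "ry": 0, "rz": 0.08}
    - {"tx": 0, "ty": 0, "tz": 0, "rx": 0, "ry": 0, "rz": 0.08}
    - {"tx": 0, "ty": 0, "tz": 0, "rx": 0, "ry": 0, "rz": 0.08}
    - {"tx": 0, "ty": 0, "tz": 0, "rx": 0, "ry": 0, "rz": 0.08}

```text
clock: 7.33
ee_pos: [0.4455, -0.0144, 0.2678]
eef_rot: [0.0, 0.921, 0.388, 0.0]
force: [1.4, 0.5, 0.6]
grip_width: 0.0171
```

```bash
python3 plan.py .4448 -.0143 .094 -0.27
```

```text
t 7.33 tip [ 0.4457 -0.0144  0.0948] psi 0.7979 F [1.4 0.5 0.6] M [ 0.09 -0.27  0.09] w 0.0171 q6 0.61
shift tool mm [-0.4 -0.6  0.8] turn [ 3.0000e-04 -9.0000e-04  1.0679e+00]
```

Emit:
jog_arm:
  steps:
    - {"tx": 0, "ty": 0, "tz": 0, "rx": 0, "ry": 0, "rz": 0.08}
    - {"tx": 0, "ty": 0, "tz": 0, "rx": 0, "ry": 0, "rz": 0.08}
    - {"tx": 0, "ty": 0, "tz": 0, "rx": 0, "ry": 0, "rz": 0.08}
    - {"tx": 0, "ty": 0, "tz": 0, "rx": 0, "ry": 0, "rz": 0.08}
    - {"tx": 0, "ty": 0, "tz": 0, "rx": 0, "ry": 0, "rz": 0.08}
    - {"tx": 0, "ty": 0, "tz": 0, "rx": 0, "ry": 0, "rz": 0.08}
    - {"tx": 0, "ty": 0, "tz": 0, "rx": 0, "ry": 0, "rz": 0.08}
    - {"tx": 0, "ty": 0, "tz": 0, "rx": 0, "ry": 0, "rz": 0.08}
    - {"tx": 0, "ty": 0, "tz": 0, "rx": 0, "ry": 0, "rz": 0.08}
    - {"tx": 0, "ty": 0, "tz": 0, "rx": 0, "ry": 0, "rz": 0.08}

```text
clock: 8.17
ee_pos: [0.4449, -0.0145, 0.2675]
eef_rot: [0.0, 1.0, -0.001, -0.001]
force: [-0.1, -2.4, -8.2]
grip_width: 0.0173
```

```bash
python3 plan.py .4448 -.0143 .094 -0.27
```

```text
t 8.17 tip [ 0.4447 -0.0146  0.0945] psi -0.0018 F [-0.1 -2.4 -8.2] M [-0.34  0.18  0.29] w 0.0173 q6 1.41
shift tool mm [-0.1 -0.2  0.5] turn [0.0003 0.001  0.2682]
```

Emit:
jog_arm:
  steps:
    - {"tx": 0, "ty": 0, "tz": 0, "rx": 0, "ry": 0, "rz": 0.05}
    - {"tx": 0, "ty": 0, "tz": 0, "rx": 0, "ry": 0, "rz": 0.05}
    - {"tx": 0, "ty": 0, "tz": 0, "rx": 0, "ry": 0, "rz": 0.05}
    - {"tx": 0, "ty": 0, "tz": 0, "rx": 0, "ry": 0, "rz": 0.05}
    - {"tx": 0, "ty": 0, "tz": 0, "rx": 0, "ry": 0, "rz": 0}

```text
clock: 8.58
ee_pos: [0.4447, -0.0144, 0.2673]
eef_rot: [0.0, 0.995, -0.1, -0.001]
force: [-2.0, -2.2, -10.6]
grip_width: 0.0172
```

```bash
python3 plan.py .4448 -.0143 .094 -0.27
```

```text
t 8.58 tip [ 0.4444 -0.0144  0.0943] psi -0.2006 F [ -2.   -2.2 -10.6] M [-0.25  0.37  0.05] w 0.0172 q6 1.6
shift tool mm [ 0.1 -0.1  0.3] turn [0.0003 0.0018 0.0694]
```

Emit:
jog_arm:
  steps:
    - {"tx": 0, "ty": 0, "tz": 0, "rx": 0, "ry": 0, "rz": 0.04}
    - {"tx": 0, "ty": 0, "tz": 0, "rx": 0, "ry": 0, "rz": 0.04}
    - {"tx": 0, "ty": 0, "tz": 0, "rx": 0, "ry": 0, "rz": 0}

```text
clock: 8.83
ee_pos: [0.4447, -0.0144, 0.2673]
eef_rot: [0.0, 0.99, -0.139, -0.001]
force: [-2.7, -2.2, -12.6]
grip_width: 0.0171
```

```bash
python3 plan.py .4448 -.0143 .094 -0.33
```

```text
t 8.83 tip [ 0.4443 -0.0144  0.0943] psi -0.2785 F [ -2.7  -2.2 -12.6] M [-0.39  0.47  0.15] w 0.0171 q6 1.68
shift tool mm [ 0.1 -0.1  0.3] turn [0.0004 0.0019 0.0515]
```

Emit:
jog_arm:
  steps:
    - {"tx": 0, "ty": 0, "tz": 0, "rx": 0, "ry": 0, "rz": 0.03}
    - {"tx": 0, "ty": 0, "tz": 0, "rx": 0, "ry": 0, "rz": 0.03}
    - {"tx": 0, "ty": 0, "tz": 0, "rx": 0, "ry": 0, "rz": 0}

```text
clock: 9.08
ee_pos: [0.4446, -0.0144, 0.2674]
eef_rot: [0.0, 0.986, -0.168, -0.001]
force: [-3.8, -2.1, -9.9]
grip_width: 0.0172
```

```bash
python3 plan.py .4448 -.0143 .094 -0.33
```

```text
t 9.08 tip [ 0.4443 -0.0143  0.0944] psi -0.3372 F [-3.8 -2.1 -9.9] M [-0.3   0.69  0.03] w 0.0172 q6 1.74
shift tool mm [ 0.1 -0.1  0.4] turn [ 0.0004  0.0018 -0.0072]
```

Emit:
jog_arm:
  steps:
    - {"tx": 0, "ty": 0, "tz": 0, "rx": 0, "ry": 0, "rz": 0.03}
    - {"tx": 0, "ty": 0, "tz": 0, "rx": 0, "ry": 0, "rz": 0.03}
    - {"tx": 0, "ty": 0, "tz": 0, "rx": 0, "ry": 0, "rz": 0}

```text
clock: 9.33
ee_pos: [0.4447, -0.0144, 0.2675]
eef_rot: [0.0, 0.98, -0.197, -0.001]
force: [-6.0, -1.8, -5.8]
grip_width: 0.0171
```

```bash
python3 plan.py .4448 -.0143 .094 -0.4;python3 - <<'E'
from cell import robot
import cv2,numpy as np
c=robot.camera("wrist");cv2.imwrite("pics/wrist4.png",c["frame"][:,:,::-1]);np.savez("wrist4.npz",**c)
E
```

```text
t 9.33 tip [ 0.4444 -0.0143  0.0945] psi -0.3971 F [-6.  -1.8 -5.8] M [-0.32  0.98  0.02] w 0.0171 q6 1.8
shift tool mm [ 0.1 -0.1  0.5] turn [0.0004 0.0014 0.0029]
```

View pics/wrist4.png

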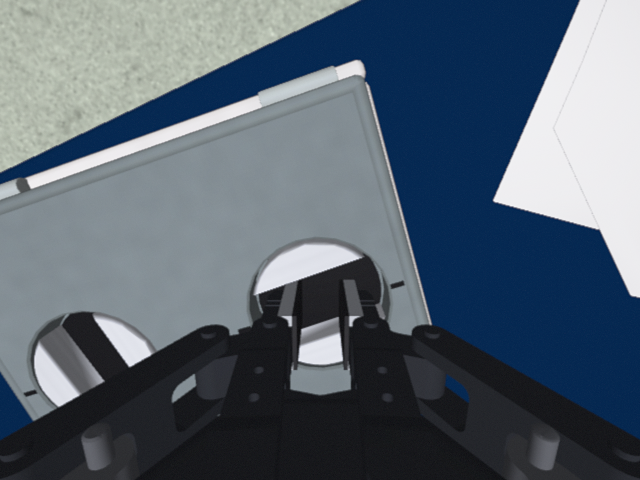

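The right slot's upper edge runs from (258,293) to (362,257), parallel to the ticks and the cover's back edge, so it looks to be at its stop. I'll measure the angle.

```bash
python3 - <<'E'
import cv2,numpy as np
c=np.load("wrist4.npz");R=cv2.Rodrigues(c["rvec"])[0];o=-R.T@c["tvec"];K=np.linalg.inv(c["K"])
def pl(u,v,z):
    d=R.T@K@np.array([u,v,1.]);return (o+d*(z-o[2])/d[2])[:2]
def ang(a,b,z=.102):
    e=pl(*b,z)-pl(*a,z);return np.arctan2(e[1],e[0])
g=cv2.cvtColor(c["frame"],cv2.COLOR_RGB2GRAY)
# slot far edge: transition bright->dark per column
E=[]
for u in range(270,355,3):
    col=g[245:300,u].astype(int);i=np.argmin(np.diff(col));E.append((u,245+i+.5))
P=np.array([pl(u,v,.102) for u,v in E]).astype(np.float32);l=cv2.fitLine(P,cv2.DIST_HUBER,0,.01,.01).ravel()
print("slot dir",np.arctan(l[1]/l[0]),"=> from unit y axis (1.493)", E[:2],E[-2:])
print("ticks", ang((27,393),(397,285)),"->",ang((27,393),(397,285))+np.pi)
print("cov back",ang((100,165),(330,92)))
E
```

```text
slot dir 1.5352426 => from unit y axis (1.493) [(270, np.float64(289.5)), (273, np.float64(288.5))] [(351, np.float64(260.5)), (354, np.float64(259.5))]
ticks -1.658390773436225 -> 1.483201880153568
cov back -1.6832501529299508
```

Emit:
jog_arm:
  steps:
    - {"tx": 0, "ty": 0, "tz": 0, "rx": 0, "ry": 0, "rz": 0.03}
    - {"tx": 0, "ty": 0, "tz": 0, "rx": 0, "ry": 0, "rz": 0.03}
    - {"tx": 0, "ty": 0, "tz": 0, "rx": 0, "ry": 0, "rz": 0.02}
    - {"tx": 0, "ty": 0, "tz": 0, "rx": 0, "ry": 0, "rz": 0}

```text
clock: 9.72
ee_pos: [0.4446, -0.0143, 0.2676]
eef_rot: [0.0, 0.972, -0.236, -0.001]
force: [-5.4, -0.7, -6.1]
grip_width: 0.017
```

```bash
python3 plan.py .4448 -.0143 .094 -0.4; cat > slot.py <<'E'
import sys,cv2,numpy as np
from cell import robot
def slot(u0,u1,v0,v1,name,z=.102):
    c=robot.camera("wrist");cv2.imwrite(f"pics/{name}.png",c["frame"][:,:,::-1]);np.savez(name+".npz",**c)
    R=cv2.Rodrigues(c["rvec"])[0];o=-R.T@c["tvec"];K=np.linalg.inv(c["K"])
    def pl(u,v):
        d=R.T@K@np.array([u,v,1.]);return (o+d*(z-o[2])/d[2])[:2]
    g=cv2.cvtColor(c["frame"],cv2.COLOR_RGB2GRAY);P=[]
    for u in range(u0,u1,3):
        i=np.argmin(np.diff(g[v0:v1,u].astype(int)));P.append(pl(u,v0+i+.5))
    l=cv2.fitLine(np.float32(P),cv2.DIST_HUBER,0,.01,.01).ravel();print("slot dir",np.arctan(l[1]/l[0]),"through",l[2:],"locked 1.493")
if __name__=="__main__": slot(*map(int,sys.argv[1:5]),sys.argv[5])
E
python3 slot.py 275 355 235 300 wrist5
```

```text
t 9.72 tip [ 0.4444 -0.0143  0.0946] psi -0.4762 F [-5.4 -0.7 -6.1] M [-0.1   1.11  0.24] w 0.017 q6 1.88
shift tool mm [ 0.1 -0.1  0.6] turn [ 0.0004  0.0015 -0.0762]
slot dir 1.4826432 through [ 0.4582509  -0.01473796] locked 1.493
```

Emit:
jog_arm:
  steps:
    - {"tx": 0, "ty": 0, "tz": 0, "rx": 0, "ry": 0, "rz": 0.03}
    - {"tx": 0, "ty": 0, "tz": 0, "rx": 0, "ry": 0, "rz": 0.03}
    - {"tx": 0, "ty": 0, "tz": 0, "rx": 0, "ry": 0, "rz": 0}

```text
clock: 10.02
ee_pos: [0.4446, -0.0141, 0.2676]
eef_rot: [-0.0, 0.964, -0.265, -0.001]
force: [-5.8, 3.7, -5.6]
grip_width: 0.017
```

```bash
python3 plan.py .4448 -.0143 .094 -0.4; python3 slot.py 275 355 230 300 wrist6
```

```text
t 10.02 tip [ 0.4443 -0.014   0.0946] psi -0.5365 F [-5.8  3.7 -5.6] M [0.62 1.03 0.68] w 0.017 q6 1.94
shift tool mm [0.3 0.1 0.6] turn [ 0.0003  0.0018 -0.1365]
slot dir 1.4753804 through [ 0.4582445  -0.01601422] locked 1.493
```

The right fastener is at its stop: torque rose to 0.68 N m and the slot no longer moves. I'll back off to neutral and lift.

Emit:
jog_arm:
  steps:
    - {"tx": 0, "ty": 0, "tz": 0, "rx": 0, "ry": 0, "rz": -0.1}
    - {"tx": 0, "ty": 0, "tz": 0, "rx": 0, "ry": 0, "rz": -0.1}
    - {"tx": 0, "ty": 0, "tz": 0, "rx": 0, "ry": 0, "rz": -0.1}
    - {"tx": 0, "ty": 0, "tz": 0, "rx": 0, "ry": 0, "rz": -0.1}
    - {"tx": 0, "ty": 0, "tz": -5, "rx": 0, "ry": 0, "rz": 0}
    - {"tx": 0, "ty": 0, "tz": -10, "rx": 0, "ry": 0, "rz": 0}
    - {"tx": 0, "ty": 0, "tz": -15, "rx": 0, "ry": 0, "rz": 0}
    - {"tx": 0, "ty": 0, "tz": -20, "rx": 0, "ry": 0, "rz": 0}
    - {"tx": 0, "ty": 0, "tz": -20, "rx": 0, "ry": 0, "rz": 0}

```text
clock: 10.82
ee_pos: [0.4454, -0.0144, 0.3391]
eef_rot: [-0.0, 0.998, -0.07, 0.0]
force: [0.5, 0.1, 1.1]
grip_width: 0.0171
```

Emit:
jog_arm:
  steps:
    - {"tx": 0, "ty": 0, "tz": 0, "rx": 0, "ry": 0, "rz": -0.12}
    - {"tx": 0, "ty": 0, "tz": 0, "rx": 0, "ry": 0, "rz": -0.12}
    - {"tx": 0, "ty": 0, "tz": 0, "rx": 0, "ry": 0, "rz": -0.12}
    - {"tx": 0, "ty": 0, "tz": 0, "rx": 0, "ry": 0, "rz": -0.12}
    - {"tx": 0, "ty": 0, "tz": 0, "rx": 0, "ry": 0, "rz": -0.12}
    - {"tx": 0, "ty": 0, "tz": 0, "rx": 0, "ry": 0, "rz": -0.12}
    - {"tx": 0, "ty": 0, "tz": 0, "rx": 0, "ry": 0, "rz": -0.12}
    - {"tx": 0, "ty": 0, "tz": 0, "rx": 0, "ry": 0, "rz": -0.12}
    - {"tx": 0, "ty": 0, "tz": 0, "rx": 0, "ry": 0, "rz": -0.12}
    - {"tx": 0, "ty": 0, "tz": 0, "rx": 0, "ry": 0, "rz": -0.12}

```text
clock: 11.65
ee_pos: [0.4455, -0.0144, 0.3385]
eef_rot: [0.001, 0.861, 0.508, 0.001]
force: [0.7, -0.4, -0.8]
grip_width: 0.0171
```

Emit:
jog_arm:
  steps:
    - {"tx": 0, "ty": 0, "tz": 0, "rx": 0, "ry": 0, "rz": -0.12}
    - {"tx": 0, "ty": 0, "tz": 0, "rx": 0, "ry": 0, "rz": -0.12}
    - {"tx": 0, "ty": 0, "tz": 0, "rx": 0, "ry": 0, "rz": -0.12}
    - {"tx": 0, "ty": 0, "tz": 0, "rx": 0, "ry": 0, "rz": -0.12}
    - {"tx": 25, "ty": 0, "tz": 0, "rx": 0, "ry": 0, "rz": -0.08}
    - {"tx": 25, "ty": 0, "tz": 0, "rx": 0, "ry": 0, "rz": 0}
    - {"tx": 20, "ty": 0, "tz": 0, "rx": 0, "ry": 0, "rz": 0}
    - {"tx": 0, "ty": 0, "tz": 0, "rx": 0, "ry": 0, "rz": 0}

```text
clock: 12.32
ee_pos: [0.4436, 0.0579, 0.3384]
eef_rot: [0.0, 0.689, 0.725, 0.001]
force: [0.5, -0.3, -0.4]
grip_width: 0.0166
```

```bash
python3 plan.py .4523 .0958 .115 1.619; python3 - <<'E'
from cell import robot
import cv2,numpy as np
c=robot.camera("wrist");cv2.imwrite("pics/wrist7.png",c["frame"][:,:,::-1]);np.savez("wrist7.npz",**c)
E
```

```text
t 12.32 tip [0.4438 0.0581 0.1654] psi 1.6216 F [ 0.5 -0.3 -0.4] M [ 0.02  0.01 -0.01] w 0.0166 q6 -0.06
shift tool mm [37.4 10.6 50.5] turn [ 0.0015 -0.0007  0.0026]
```

View pics/wrist7.png

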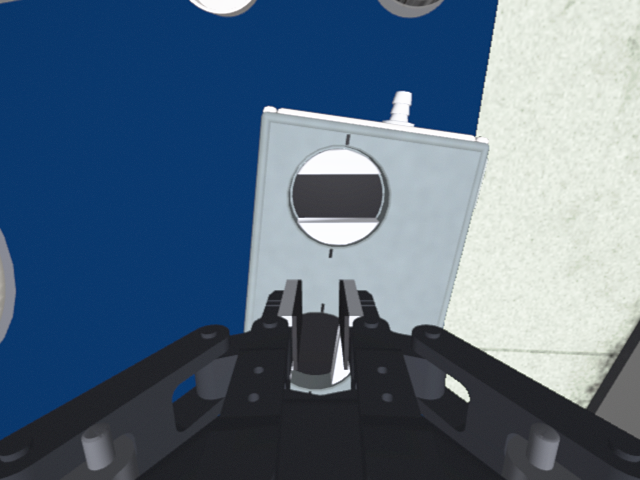

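The left slot, centred at (338,196), is parallel to the tool. The right slot now lies along its ticks at (320,350). I'll compute the left centre again.

```bash
python3 - <<'E'
import cv2,numpy as np
c=np.load("wrist7.npz");R=cv2.Rodrigues(c["rvec"])[0];o=-R.T@c["tvec"];K=np.linalg.inv(c["K"])
def pl(u,v,z=.1025):
    d=R.T@K@np.array([u,v,1.]);return (o+d*(z-o[2])/d[2])[:2]
print((pl(347.5,139)+pl(331,253))/2, "edges x",(pl(290,196)+pl(386.5,196))/2,"slot edges y",pl(338,175),pl(338,222),(pl(338,146.5)+pl(338,245.5))/2)
E
python3 plan.py .4523 .0958 .115 1.619
```

```text
[0.45287728 0.09592353] edges x [0.45239914 0.09753397] slot edges y [0.45141046 0.11033618] [0.45328818 0.08105023] [0.45231066 0.09629613]
t 12.37 tip [0.444  0.0568 0.1654] psi 1.6225 F [ 0.6 -0.3 -0.1] M [0.01 0.02 0.01] w 0.0173 q6 -0.06
shift tool mm [38.5 10.5 50.4] turn [ 0.0016 -0.0002  0.0035]
```

Emit:
jog_arm:
  steps:
    - {"tx": 19.5, "ty": 5.3, "tz": 0, "rx": 0, "ry": 0, "rz": 0}
    - {"tx": 19, "ty": 5.3, "tz": 0, "rx": 0, "ry": 0, "rz": 0}
    - {"tx": 0, "ty": 0, "tz": 20, "rx": 0, "ry": 0, "rz": 0}
    - {"tx": 0, "ty": 0, "tz": 20, "rx": 0, "ry": 0, "rz": 0}
    - {"tx": 0, "ty": 0, "tz": 10, "rx": 0, "ry": 0, "rz": 0}
    - {"tx": 0, "ty": 0, "tz": 0, "rx": 0, "ry": 0, "rz": 0}

```text
clock: 12.87
ee_pos: [0.4521, 0.094, 0.2865]
eef_rot: [-0.001, 0.689, 0.724, -0.001]
force: [-0.4, -1.0, 0.6]
grip_width: 0.017
```

```bash
python3 plan.py .4525 .0959 .094 1.619
```

```text
t 12.87 tip [0.4518 0.0939 0.1135] psi 1.6205 F [-0.4 -1.   0.6] M [-0.02  0.05  0.02] w 0.017 q6 0.03
shift tool mm [ 1.9  0.5 19.5] turn [-0.002   0.0001  0.0015]
```

Emit:
jog_arm:
  steps:
    - {"tx": 1.8, "ty": 0.5, "tz": 4, "rx": 0, "ry": 0, "rz": 0}
    - {"tx": 0, "ty": 0, "tz": 4, "rx": 0, "ry": 0, "rz": 0}
    - {"tx": 0, "ty": 0, "tz": 4, "rx": 0, "ry": 0, "rz": 0}
    - {"tx": 0, "ty": 0, "tz": 4, "rx": 0, "ry": 0, "rz": 0}
    - {"tx": 0, "ty": 0, "tz": 4, "rx": 0, "ry": 0, "rz": 0}
    - {"tx": 0, "ty": 0, "tz": 0, "rx": 0, "ry": 0, "rz": 0}

```text
clock: 13.37
ee_pos: [0.4526, 0.0963, 0.2672]
eef_rot: [-0.0, 0.689, 0.725, -0.0]
force: [-0.6, -0.1, -0.3]
grip_width: 0.0171
```

```bash
python3 plan.py .4525 .0959 .094 1.619
```

```text
t 13.37 tip [0.4525 0.0963 0.0942] psi 1.6217 F [-0.6 -0.1 -0.3] M [-0.04  0.07  0.02] w 0.0171 q6 0.03
shift tool mm [-0.4 -0.1  0.2] turn [-0.0006  0.      0.0027]
```

The fingers are inserted with no contact force, so I'll turn clockwise.

Emit:
jog_arm:
  steps:
    - {"tx": 0, "ty": 0, "tz": 0, "rx": 0, "ry": 0, "rz": 0.08}
    - {"tx": 0, "ty": 0, "tz": 0, "rx": 0, "ry": 0, "rz": 0.08}
    - {"tx": 0, "ty": 0, "tz": 0, "rx": 0, "ry": 0, "rz": 0.08}
    - {"tx": 0, "ty": 0, "tz": 0, "rx": 0, "ry": 0, "rz": 0.08}
    - {"tx": 0, "ty": 0, "tz": 0, "rx": 0, "ry": 0, "rz": 0.08}
    - {"tx": 0, "ty": 0, "tz": 0, "rx": 0, "ry": 0, "rz": 0.08}
    - {"tx": 0, "ty": 0, "tz": 0, "rx": 0, "ry": 0, "rz": 0.08}
    - {"tx": 0, "ty": 0, "tz": 0, "rx": 0, "ry": 0, "rz": 0.08}
    - {"tx": 0, "ty": 0, "tz": 0, "rx": 0, "ry": 0, "rz": 0.08}
    - {"tx": 0, "ty": 0, "tz": 0, "rx": 0, "ry": 0, "rz": 0.08}

```text
clock: 14.2
ee_pos: [0.4525, 0.0963, 0.2677]
eef_rot: [-0.0, 0.918, 0.398, -0.0]
force: [-0.5, 0.3, 0.0]
grip_width: 0.017
```

Emit:
jog_arm:
  steps:
    - {"tx": 0, "ty": 0, "tz": 0, "rx": 0, "ry": 0, "rz": 0.08}
    - {"tx": 0, "ty": 0, "tz": 0, "rx": 0, "ry": 0, "rz": 0.08}
    - {"tx": 0, "ty": 0, "tz": 0, "rx": 0, "ry": 0, "rz": 0.08}
    - {"tx": 0, "ty": 0, "tz": 0, "rx": 0, "ry": 0, "rz": 0.08}
    - {"tx": 0, "ty": 0, "tz": 0, "rx": 0, "ry": 0, "rz": 0.08}
    - {"tx": 0, "ty": 0, "tz": 0, "rx": 0, "ry": 0, "rz": 0.08}
    - {"tx": 0, "ty": 0, "tz": 0, "rx": 0, "ry": 0, "rz": 0.08}
    - {"tx": 0, "ty": 0, "tz": 0, "rx": 0, "ry": 0, "rz": 0.08}
    - {"tx": 0, "ty": 0, "tz": 0, "rx": 0, "ry": 0, "rz": 0.08}
    - {"tx": 0, "ty": 0, "tz": 0, "rx": 0, "ry": 0, "rz": 0.08}

```text
clock: 15.03
ee_pos: [0.4529, 0.0964, 0.2678]
eef_rot: [-0.0, 1.0, 0.009, 0.0]
force: [0.1, 3.1, -1.0]
grip_width: 0.0168
```

```bash
python3 plan.py .4525 .0959 .094 -0.45
```

```text
t 15.03 tip [0.453  0.0965 0.0948] psi 0.0178 F [ 0.1  3.1 -1. ] M [ 0.35 -0.17  0.1 ] w 0.0168 q6 1.63
shift tool mm [-0.4  0.5  0.8] turn [-4.000e-04 -6.000e-04  4.678e-01]
```

Emit:
jog_arm:
  steps:
    - {"tx": 0, "ty": 0, "tz": 0, "rx": 0, "ry": 0, "rz": 0.06}
    - {"tx": 0, "ty": 0, "tz": 0, "rx": 0, "ry": 0, "rz": 0.06}
    - {"tx": 0, "ty": 0, "tz": 0, "rx": 0, "ry": 0, "rz": 0.06}
    - {"tx": 0, "ty": 0, "tz": 0, "rx": 0, "ry": 0, "rz": 0.06}
    - {"tx": 0, "ty": 0, "tz": 0, "rx": 0, "ry": 0, "rz": 0.05}
    - {"tx": 0, "ty": 0, "tz": 0, "rx": 0, "ry": 0, "rz": 0.05}
    - {"tx": 0, "ty": 0, "tz": 0, "rx": 0, "ry": 0, "rz": 0}

```text
clock: 15.62
ee_pos: [0.453, 0.0964, 0.2678]
eef_rot: [-0.0, 0.987, -0.16, 0.0]
force: [2.3, 1.1, -2.5]
grip_width: 0.0173
```

```bash
python3 plan.py .4525 .0959 .094 -0.5; python3 slot.py 275 355 230 300 wrist8
```

```text
t 15.62 tip [0.4531 0.0964 0.0948] psi -0.3208 F [ 2.3  1.1 -2.5] M [ 0.29 -0.49  0.02] w 0.0173 q6 1.97
shift tool mm [-0.3  0.6  0.8] turn [-0.0005 -0.0007  0.1792]
slot dir -1.5516391 through [0.46750918 0.0939471 ] locked 1.493
```

Emit:
jog_arm:
  steps:
    - {"tx": 0, "ty": 0, "tz": 0, "rx": 0, "ry": 0, "rz": 0.04}
    - {"tx": 0, "ty": 0, "tz": 0, "rx": 0, "ry": 0, "rz": 0.04}
    - {"tx": 0, "ty": 0, "tz": 0, "rx": 0, "ry": 0, "rz": 0.04}
    - {"tx": 0, "ty": 0, "tz": 0, "rx": 0, "ry": 0, "rz": 0.03}
    - {"tx": 0, "ty": 0, "tz": 0, "rx": 0, "ry": 0, "rz": 0}

```text
clock: 16.08
ee_pos: [0.453, 0.0963, 0.2678]
eef_rot: [-0.0, 0.973, -0.232, 0.0]
force: [3.4, 0.3, -2.3]
grip_width: 0.0173
```

```bash
python3 plan.py .4525 .0959 .094 -0.5; python3 slot.py 275 350 225 300 wrist9
```

```text
t 16.08 tip [0.4532 0.0963 0.0948] psi -0.4677 F [ 3.4  0.3 -2.3] M [ 0.05 -0.62  0.28] w 0.0173 q6 2.12
shift tool mm [-0.3  0.6  0.8] turn [-0.0004 -0.0008  0.0323]
slot dir 1.4853182 through [0.46731666 0.0962324 ] locked 1.493
```

Torque is beginning to rise, so I'll turn a little further to confirm the stop.

Emit:
jog_arm:
  steps:
    - {"tx": 0, "ty": 0, "tz": 0, "rx": 0, "ry": 0, "rz": 0.03}
    - {"tx": 0, "ty": 0, "tz": 0, "rx": 0, "ry": 0, "rz": 0.03}
    - {"tx": 0, "ty": 0, "tz": 0, "rx": 0, "ry": 0, "rz": 0}

```text
clock: 16.38
ee_pos: [0.453, 0.0962, 0.2678]
eef_rot: [0.0, 0.965, -0.26, 0.001]
force: [2.9, -3.1, -1.0]
grip_width: 0.0171
```

```bash
python3 plan.py .4525 .0959 .094 -0.5; python3 slot.py 275 350 225 300 wrist10
```

```text
t 16.38 tip [0.4532 0.0961 0.0948] psi -0.527 F [ 2.9 -3.1 -1. ] M [-0.5  -0.75  0.58] w 0.0171 q6 2.18
shift tool mm [-0.3  0.5  0.8] turn [-0.0001 -0.0012 -0.027 ]
slot dir 1.4717678 through [0.46693993 0.09124274] locked 1.493
```

It is at its stop (0.58 N m, same slot angle as the right one). I'll back off, lift, and check from above.

Emit:
jog_arm:
  steps:
    - {"tx": 0, "ty": 0, "tz": 0, "rx": 0, "ry": 0, "rz": -0.1}
    - {"tx": 0, "ty": 0, "tz": 0, "rx": 0, "ry": 0, "rz": -0.1}
    - {"tx": 0, "ty": 0, "tz": 0, "rx": 0, "ry": 0, "rz": -0.1}
    - {"tx": 0, "ty": 0, "tz": 0, "rx": 0, "ry": 0, "rz": -0.1}
    - {"tx": 0, "ty": 0, "tz": -5, "rx": 0, "ry": 0, "rz": 0}
    - {"tx": 0, "ty": 0, "tz": -10, "rx": 0, "ry": 0, "rz": 0}
    - {"tx": 0, "ty": 0, "tz": -15, "rx": 0, "ry": 0, "rz": 0}
    - {"tx": 0, "ty": 0, "tz": -30, "rx": 0, "ry": 0, "rz": 0}
    - {"tx": 0, "ty": 0, "tz": -30, "rx": 0, "ry": 0, "rz": 0}
    - {"tx": 0, "ty": 0, "tz": -30, "rx": 0, "ry": 0, "rz": 0}

```text
clock: 17.27
ee_pos: [0.4521, 0.0962, 0.3893]
eef_rot: [0.0, 0.998, -0.065, -0.001]
force: [0.2, 0.4, -0.6]
grip_width: 0.0172
```

Emit:
jog_arm:
  steps:
    - {"tx": -30, "ty": 0, "tz": -20, "rx": 0, "ry": 0, "rz": 0}
    - {"tx": -30, "ty": 0, "tz": -20, "rx": 0, "ry": 0, "rz": 0}
    - {"tx": -30, "ty": 0, "tz": 0, "rx": 0, "ry": 0, "rz": 0}
    - {"tx": -10, "ty": 0, "tz": 0, "rx": 0, "ry": 0, "rz": 0}
    - {"tx": 0, "ty": 0, "tz": 0, "rx": 0, "ry": 0, "rz": 0}

```text
clock: 17.68
ee_pos: [0.351, 0.1092, 0.428]
eef_rot: [-0.0, 0.998, -0.065, -0.0]
force: [0.1, 0.8, -0.4]
grip_width: 0.017
```

```bash
python3 plan.py .37 .09 .3 -0.1; python3 - <<'E'
from cell import robot
import cv2,numpy as np
w=robot.camera("wrist");s=robot.camera("scene");np.savez("wrist11.npz",**w);np.savez("scene1.npz",**s)
a=cv2.resize(w["frame"],(400,300),interpolation=cv2.INTER_AREA)
b=cv2.resize(s["frame"][185:285,245:375],(400,300),interpolation=cv2.INTER_CUBIC)
c=cv2.resize(w["frame"],(800,600))
cv2.imwrite("pics/fin_w.png",w["frame"][:,:,::-1]);cv2.imwrite("pics/fin_s.png",cv2.resize(s["frame"][185:285,245:375],(780,600),interpolation=cv2.INTER_CUBIC)[:,:,::-1])
E
```

```text
t 17.68 tip [0.351  0.1092 0.255 ] psi -0.1292 F [ 0.1  0.8 -0.4] M [ 0.   -0.05 -0.02] w 0.017 q6 1.84
shift tool mm [ 21.2  16.6 -45. ] turn [ 0.      0.0005 -0.0292]
```

View pics/fin_w.png

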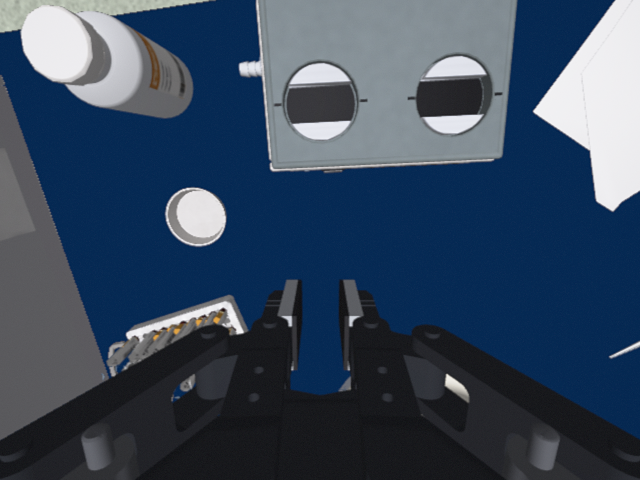

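View pics/fin_s.png

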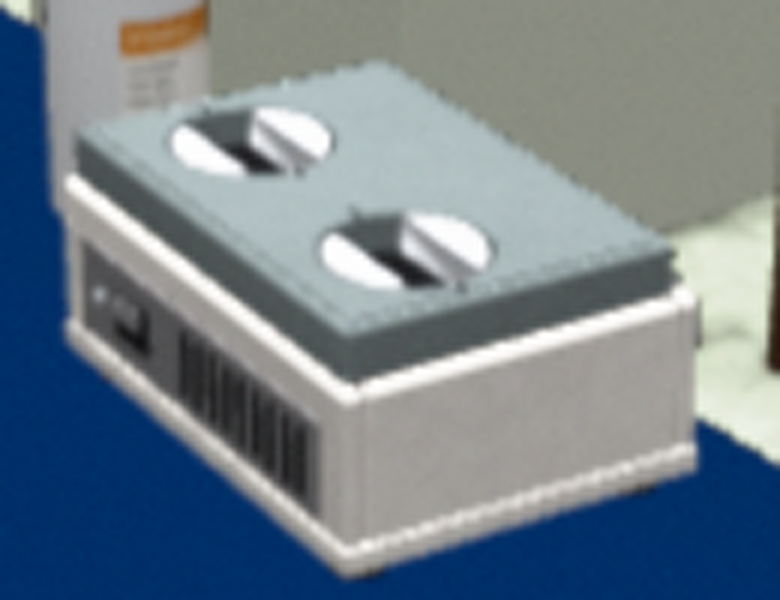

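Both slots lie along their ticks: left about (278,103)–(363,100), right about (411,98)–(498,94). The cover sits flush all round with no gap, and the bottle and dish have not moved. I'll do one numeric check of the slot angles before handing in.

```bash
python3 - <<'E'
import cv2,numpy as np
c=np.load("wrist11.npz");R=cv2.Rodrigues(c["rvec"])[0];o=-R.T@c["tvec"];K=np.linalg.inv(c["K"])
def pl(u,v,z=.102):
    d=R.T@K@np.array([u,v,1.]);return (o+d*(z-o[2])/d[2])[:2]
g=cv2.cvtColor(c["frame"],cv2.COLOR_RGB2GRAY).astype(int)
def line(us,v0,v1,up,z=.102):
    P=[]
    for u in us:
        d=np.diff(g[v0:v1,u]);i=np.argmax(d) if up else np.argmin(d);P.append(pl(u,v0+i+.5,z))
    l=cv2.fitLine(np.float32(P),cv2.DIST_HUBER,0,.01,.01).ravel();return np.arctan2(l[1],l[0])%np.pi
print("L near edge",line(range(298,346,2),105,135,True),"R near",line(range(430,480,2),102,130,True))
t=lambda a,b:(lambda e:np.arctan2(e[1],e[0])%np.pi)(pl(*a)-pl(*b))
print("ticks",t((278,103.5),(498,94)))
print("cover front edge",line(range(290,490,4),145,175,False))
E
```

```text
L near edge 1.4912478 R near 1.4870799
ticks 1.4805625459527787
cover front edge 1.4875962
```

Both slots are within about 0.01 rad of the tick and front-edge direction. I'll hand in.

```bash
python3 -c "
from cell import robot
print(robot.finish_job(), robot.sense()['clock'])"
```

```text
the job is handed in; nothing more can be done
the job is handed in; nothing more can be done
```

I pushed the cover shut with the closed fingers, then turned the right and the left fastener clockwise with the fingertips in the slots until the torque rose at the stop (about 0.68 and 0.58 N m). I handed the job in at about 18 s on the clock, with the arm clear of everything.

- **Fasteners:** in the last wrist picture the slots lie at 1.491 (left) and 1.487 rad (right). The tick line measures 1.481 and the cover's front edge 1.488, so both fasteners are within about 0.01 rad of the locked direction.
- **Cover:** it looks flush all round in the scene view, with no visible gap. I judged this by eye and did not measure its angle.
- **Things around the unit:** the bottle and dish look unmoved. I did not check the rack again, but the arm only passed well above it at the start.

Two things did not go as expected:
- **Refused calls:** my first three move calls were refused because the rows lacked some fields. Nothing moved.
- **Extra turn:** the fingers had more play in the slots than I predicted (about 0.45 rad against 0.19), so each turn needed extra travel to reach the stop.

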